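# Swap the parts in the draining cage

### The arm

A 7-joint arm with a two-finger parallel gripper is mounted at the origin on the work surface. World frame = base frame: x ahead of the robot, y to its left, z up, the work surface at z = 0. Lengths are in m, angles in rad, forces in N, time in s.
With the tool pointing down it reaches from about 0.425 to 0.925 m from the base axis. Payload 6.8 kg.
Tool frame: the origin (TCP) lies at the very end of the fingers, on their centre line; the grasp point (between the pads) lies 19 mm behind it; z points along the fingers, y is the line along which they close (so a half turn about z gives the same grasp; the last joint's range is limited). The gripper opens to 85 mm and grips with 20 to 120 N. Pads are 22 mm wide; open, the fingers measure 114 mm over their backs; the gripper's body (76 mm by 85 mm) begins 54 mm behind the grasp point. The pads swing forward as they close: fully open they stand 13 mm farther back than shut.
Start: joints at [-1.299, 0.477, 0.022, 1.555, -0.011, 1.109, -0.083], TCP at [0.25, 0.627, 0.231] pointing down, gripper open.
Joint ranges: [-2.96, 2.96], [-0.34, 2.1], [-1.41, 1.46], [0.24, 2.44], [-1.37, 4.51], [0.17, 1.92], [-2.96, 2.96]. Speed limits (rad/s): [2.39, 2.39, 3.14, 3.14, 3.14, 3.14, 3.14].

### API

Orientations are given as a unit quaternion [w, x, y, z].
In Python, from station import get_obs, read_camera, hand_in gives the robot as it stands.
- The arm moves only by the tool arm_command, never from a script. Its argument "commands" is one flat list of numbers, 7 for each row, row after row: the shift along the tool's x, y, z in m, then the turn, a rotation vector about the tool's x, y, z in degrees, then the opening, from 0 (shut) to 1 (fully open). In form: [tx, ty, tz, rx, ry, rz, fingers, tx, ty, tz, rx, ry, rz, fingers, ...]. A call has 1 to 8 rows; each row is the pose to reach, as a shift and turn from the pose commanded when the call began, along the tool's axes at that moment; what a row does not reach only later rows make up. A row lasts 1/10 s, in which the tool goes at most 50 mm and 8.59 degrees, less where a joint would pass 70% of its speed; a pose out of reach is approached as far as the arm can. A call with a gripper value outside its range is refused whole. The fingers move at their own pace and stop on an object; "force" is the grip in N (left out, the last holds). Time passes only in rows, so rows that repeat a pose let the fingers close. It gives the time, the measured TCP pose, the force, the opening and the grip force at its end, in the units of the state.
- get_obs(): the state, without advancing time (a new reading comes with each control period).
- read_camera(name): name is "scene" or "top"; returns a dict with "img" (480x640x3 uint8, red, green, blue), "camera_matrix" (3x3 intrinsics, pixels), "k1" (the pictures are not rectified: a ray, as slopes to the right and down, at radius r is drawn at 1 + k1 r^2 times it, then the intrinsics apply), "pose" (4x4, takes a point from camera to world coordinates). Camera axes: x right, y down, z forward; pixel columns grow to the right and rows downward; lengths in m; the calibration is good to about 2 mm. A picture is of the moment at which its call begins. There is no depth.
- hand_in(): hands the job in; it is judged then, once.
The state is a dict: "t": time; "q": joint angles; "joint_vel": joint speeds; "joint_torque": joint torques, N m; "eef_pos": TCP position; "tool_rot": TCP orientation; "contact_force": force on the tool from outside, world axes, zero at the start; "torque": the same for the moment, N m; "gripper_width": opening from 0.0 (shut) to 1.0 (fully open); "grasp_force": force on a finger pad.
Only numpy, scipy, OpenCV 4.12 (cv2) and the standard library are available. Lean on these libraries where they do the work, as an engineer would, in place of code of your own. Each camera call takes 0.05 s, during which the arm holds its last target. There are 200 camera calls.

### The job

Pull the draining cage's bottom-hinged door fully down, take the drained wheel bearing out of the dish inside and stand it flat on the round rubber mat; then stand the piston, crown up, in the middle of the emptied dish. Finally push the door back up until it is fully shut. Set both parts down rather than dropping them, and leave the sprocket in the cage and everything else on the bench where it is.

Things in the scene. Friction and masses are not known exactly. Their poses are not given: they have to be found in the camera images.
- cage: Fixed steel draining cage, 186 deep x 400 wide x 196 high, open frame. Origin: bench level under the middle of the door hinge; x into the cage, y along the hinge. Floor top at z 25; front lip to z 41 at x 3-9; side sheets (y +-195) to z 80, posts from (x 12, z 75) sloping to (x 90, z 190). Overhead bar grille z 184-196, x 84-186. Back: lip to z 50, bars above. Front and the top at x 0-84 are open
- hinge (a point): middle of the door's hinge line, 45 above the bench (x = 0, y = 0 in the cage's frame); axes as the cage's
- door (a joint): angle of the drop-down door in rad: 0 = upright and shut (stop), 1.571 = lying level towards the robot (stop). A friction hinge: it stays where it is left; moving it takes 4 to 7 N at the bar. May start a little ajar
- bar (a point): middle of the door's pull bar: round, 10 thick, 140 long, parallel to the hinge, 155 from it in the plane of the door (z 200 shut, 45 open), on a 10 mm rod at each end; 45 free from bar axis to panel edge. Panel 5 thick, 360 wide, to 110 from the hinge. The point's z points from hinge to bar
- dish: shallow square steel dish fixed on the cage floor in its left or right half, 120 x 120, rim 10 high, floor 3 thick; origin at the centre of its underside, 25 above the bench, 75 behind the hinge line
- bearing: steel wheel bearing, a plain short cylinder 56 in diameter and 44 high with a black seal ring on top and a dark bore; starts standing in the dish; origin at the centre of its underside, z up
- piston: bare aluminium engine piston, 52 in diameter, 52 high, plain crown up, ring grooves and a dark pin hole in its side; starts standing on the bench to one side; origin at the centre of its underside, z up
- mat: flat round black rubber mat fixed on the bench, 140 in diameter, 3 thick; origin at the centre of its underside
- sprocket: toothed steel timing sprocket lying flat in the other half of the cage, 84 in diameter, 14 high with a hub 20 high; loose; origin at the centre of its underside. Leave it
- jar: glass jar with a metal lid, 64 in diameter, 85 high, loose; origin at the centre of its underside. Leave it
- filter: black oil filter canister, 72 in diameter, 80 high, loose; origin at the centre of its underside. Leave it
- wrench: steel spanner 170 long lying flat along its own x, loose. Leave it
- spray: steel spray can, 65 in diameter, 195 high, loose; origin at the centre of its underside. Leave it
- oilcan: grey plastic bottle, 80 in diameter, 190 high, loose; origin at the centre of its underside. Leave it
There are look-alikes about, which are no part of the job. What is shaped like the bearing but blue is not meant.

How it is judged:
By the outcome, as a careful person would: the job done as asked, in the order asked, and still so for the second after the job is handed in, with the robot touching nothing.
It also fails if it takes over 72 s, if anything falls off the work surface, if the arm or the gripper's body presses on something with over 40 N, if the wrist force passes 120 N, or if a joint passes its speed limit or range.

## Working session

There is one attempt and no reset: what is moved stays moved. The work goes in short steps, Python scripts to look and compute and a tool call to move; the robot and the scene stay as the last step left them, time stands still between calls to the robot, and variables do not carry over. Pictures are saved under pics/ and viewed, at most 10 in all, crops included, and the job is handed in when it is done.

Besides the shell and the picture viewer there is one more tool, called after "Request:" as name(argument=value, ...) on one line, values as JSON. arm_command: Moves the arm, as the interface text tells. Its arguments: {"type":"object","properties":{"commands":{"type":"array","items":{"type":"number"}},"force":{"type":"number"}},"required":["commands"]}

```bash
mkdir -p pics; ls; cat > h.py <<'E'
import numpy as np, cv2
from station import get_obs, read_camera
from scipy.spatial.transform import Rotation as R
def undist(c,uv):
    K=c["camera_matrix"]; p=np.array([(uv[0]-K[0,2])/K[0,0],(uv[1]-K[1,2])/K[1,1]])
    q=p.copy()
    for _ in range(30): q=p/(1+c["k1"]*(q@q))
    return q
def ray(c,uv):
    q=undist(c,uv); T=np.array(c["pose"]); return T[:3,3],T[:3,:3]@np.array([q[0],q[1],1])
def onz(c,uv,z):
    o,d=ray(c,uv); return o+d*(z-o[2])/d[2]
def proj(c,P):
    T=np.array(c["pose"]); p=T[:3,:3].T@(np.array(P)-T[:3,3]); s=p[:2]/p[2]; s=s*(1+c["k1"]*(s@s)); K=c["camera_matrix"]
    return np.array([K[0,0]*s[0]+K[0,2],K[1,1]*s[1]+K[1,2]])
def tri(c1,a,c2,b):
    o1,d1=ray(c1,a);o2,d2=ray(c2,b);A=np.stack([d1,-d2],1);t=np.linalg.lstsq(A,o2-o1,rcond=None)[0]
    p,q=o1+d1*t[0],o2+d2*t[1]; return (p+q)/2,np.linalg.norm(p-q)
def quat():
    o=get_obs(); q=o["tool_rot"]; return o,R.from_quat([q[1],q[2],q[3],q[0]])
def delta(pos,Rm=None):
    "shift in the tool axes (m) and rotvec deg to a world TCP pose"
    o,r=quat(); s=r.inv().apply(np.array(pos)-o["eef_pos"])
    w=np.zeros(3) if Rm is None else (r.inv()*Rm).as_rotvec(degrees=True)
    return np.round(s,4),np.round(w,2)
E
python3 - <<'E'
from h import *
for n in("scene","top"):
    c=read_camera(n); cv2.imwrite(f"pics/{n}0.png",c["img"][:,:,::-1]); np.save(f"{n}0.npy",c,allow_pickle=True)
    print(n,c["k1"],np.round(c["camera_matrix"],1).tolist(),np.round(c["pose"],3).tolist())
print(get_obs())
E
```

```text
pics
scene -0.0010724186975346345 [[587.5, 0.0, 321.5], [0.0, 587.5, 243.2], [0.0, 0.0, 1.0]] [[-0.393, 0.784, -0.481, 1.21], [0.92, 0.337, -0.202, 0.299], [0.004, -0.522, -0.853, 1.34], [0.0, 0.0, 0.0, 1.0]]
top -0.21430779123859212 [[617.3, 0.0, 314.8], [0.0, 617.3, 237.3], [0.0, 0.0, 1.0]] [[-0.002, -0.998, 0.058, 0.442], [-1.0, 0.002, -0.005, 0.016], [0.005, -0.058, -0.998, 1.797], [0.0, 0.0, 0.0, 1.0]]
{'t': 0.1, 'q': array([-1.29908862,  0.47771686,  0.02233183,  1.55630573, -0.01149226,
        1.10929645, -0.08310845]), 'joint_vel': array([ 7.26622961e-05, -1.00519177e-03,  1.08203422e-03, -3.84750187e-03,
       -5.48670470e-05,  1.22677262e-03,  2.88275699e-04]), 'joint_torque': array([ 3.96306859e-03, -5.97753417e+01,  1.61314096e+00, -2.81954116e+01,
        1.27475956e-02,  5.04804833e-03, -1.69893838e-06]), 'eef_pos': array([0.25006595, 0.6264224 , 0.2304429 ]), 'tool_rot': array([-9.27851263e-05,  1.88752077e-01,  9.82024447e-01, -7.93762816e-04]), 'contact_force': array([ 0.775211  ,  0.19870773, -0.14672605]), 'torque': array([-0.01547652,  0.01117065, -0.02650969]), 'grasp_force': 0.0, 'gripper_width': 0.9974141551125408}
```

View pics/scene0.png

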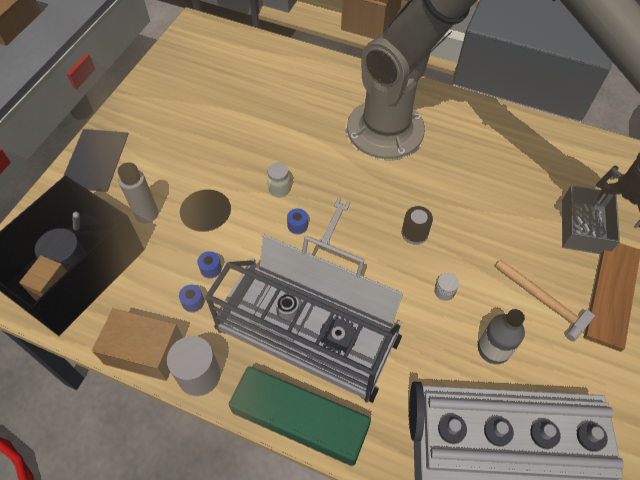

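View pics/top0.png

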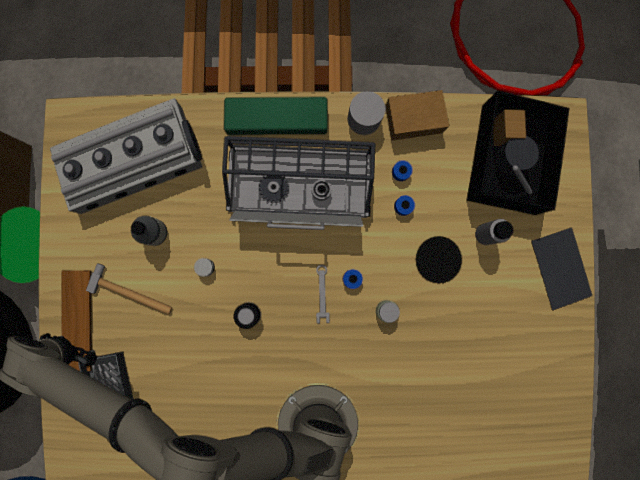

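Scene view: the bearing is at (288,303), with a black ring, inside the cage. The sprocket is at (339,333), the piston at (447,287), the mat at (205,210) and the bar at about (334,250). Top view: bearing (321,188), sprocket (272,187), piston (204,267), mat (439,259) and bar about (296,226).

Look-alikes:
- Bearing: blue cylinders at top (402,171), (404,205) and (352,279).
- Piston: jar at (388,312), filter at (247,316), large grey tin at (366,112).

I choose the steel bearing in the cage at (321,188) and the grey part at (204,267), and check both in one crop.

```bash
python3 - <<'E'
import cv2,numpy as np
s=cv2.imread("pics/scene0.png");t=cv2.imread("pics/top0.png")
a=cv2.resize(t[130:270,215:385],(680,560),interpolation=cv2.INTER_CUBIC)
cv2.imwrite("pics/ct.png",a)
b=cv2.resize(s[200:410,200:470],(771,600),interpolation=cv2.INTER_CUBIC)
b[:160,611:771]=cv2.resize(t[245:285,185:225],(160,160),interpolation=cv2.INTER_CUBIC)
cv2.imwrite("pics/cs.png",b)
E
```

```text
(no output)
```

View pics/ct.png

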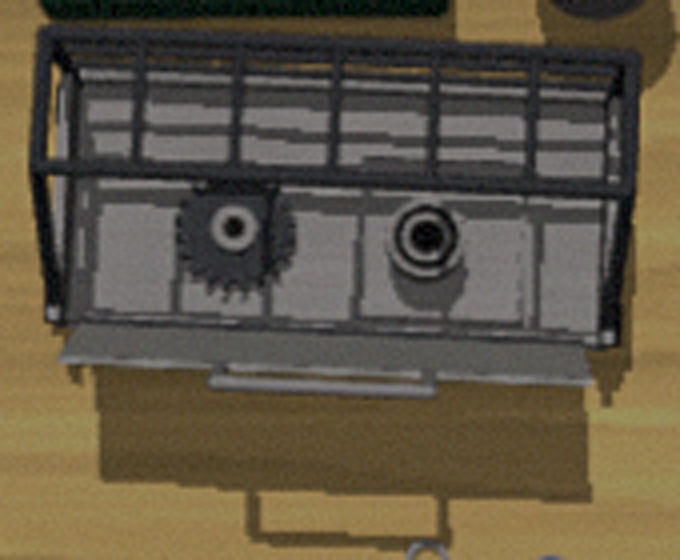

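View pics/cs.png

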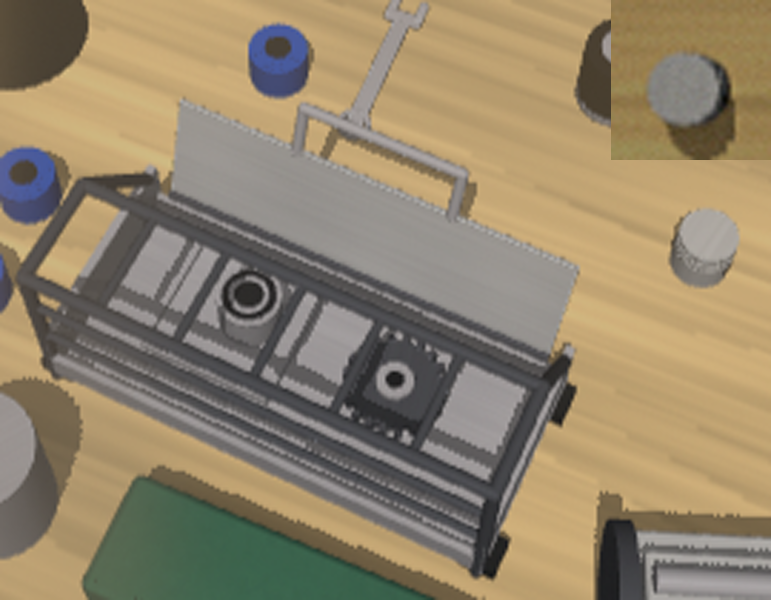

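The crops confirm the choice: the bearing is steel with a black seal ring, at top crop (425,237), and the piston has a plain crown and grooves. The door is ajar. The bar runs from top crop (211,384) to (435,391), and in the scene crop from (466,174) to (302,107).

```bash
cat >> h.py <<'E'
def load(n): return np.load(n+".npy",allow_pickle=True).item()
E
python3 - <<'E'
from h import *
S,T=load("scene0"),load("top0")
ct=lambda x,y:(x/4+214.6,y/4+129.6)
cs=lambda x,y:(x/2.855+199.8,y/2.857+199.8)
for n,a,b in [("bar+y",(213,383),(464,174)),("bar-y",(433,390),(303,107)),("panel+y",(62,362),(577,267)),("panel-y",(590,381),(181,100)),
 ("bearing top",(427,235),(249,295)),("sprocket hub",(233,228),(395,380)),("post foot +y",(52,315),(568,351)),("post foot -y",(607,340),(152,173)),
 ("grille back -y",(634,60),(28,272)),("grille back +y",(47,34),(490,490)),("grille f +y",(41,168),(552,385)),("grille f -y",(627,187),(85,182))]:
    p,e=tri(T,ct(*a),S,cs(*b)); print(n,p.round(3),e.round(4))
p,e=tri(T,(185+688-611 if 0 else 185+(687-611)/4,245+89/4),S,cs(708,228));print("piston crown",p.round(3),e)
for u,v in ct(427,235),: print("brg z72",onz(T,(u,v),.072).round(3))
print(onz(S,cs(249,295),.072).round(3))
# mat
for n,c,r in("T",T,(400,220,80,80)),("S",S,(165,180,80,60)):
    x,y,w,h=r;g=cv2.cvtColor(c["img"][y:y+h,x:x+w],cv2.COLOR_RGB2GRAY);m=(g<75).astype(np.uint8)
    cn=max(cv2.findContours(m,0,1)[0],key=cv2.contourArea);el=cv2.fitEllipse(cn);print(n,el,onz(c,(el[0][0]+x,el[0][1]+y),.003).round(4))
for nm,uv,z in("jar",(388,310),.085),("filt",(247,316),.08),("blue",(352,279),.044),("wr",(322,268),.005),("spray",(497,230),.195),("oil",(143,228),.19): print(nm,onz(T,uv,z).round(3))
E
```

```text
bar+y [0.567 0.13  0.19 ] 0.0014
bar-y [ 0.562 -0.013  0.191] 0.0008
panel+y [0.585 0.236 0.143] 0.0006
panel-y [ 0.571 -0.12   0.149] 0.0018
bearing top [ 0.681 -0.011  0.071] 0.0001
sprocket hub [0.69  0.126 0.041] 0.002
post foot +y [0.625 0.251 0.074] 0.0025
post foot -y [ 0.606 -0.138  0.069] 0.0011
grille back -y [ 0.78  -0.146  0.192] 0.0026
grille back +y [0.801 0.241 0.19 ] 0.0037
grille f +y [0.709 0.249 0.188] 0.0076
grille f -y [ 0.695 -0.14   0.196] 0.0009
piston crown [0.459 0.323 0.054] 0.0010446000629086298
brg z72 [ 0.68  -0.011  0.072]
[ 0.681 -0.011  0.072]
T ((38.359195709228516, 39.4261474609375), (45.25910568237305, 46.604881286621094), 173.31317138671875) [ 0.4806 -0.3553  0.003 ]
S ((50.484107971191406, 29.092262268066406), (26.074310302734375, 41.27216339111328), 4.904226779937744) [ 0.4702 -0.3302  0.003 ]
jar [ 0.339 -0.195  0.085]
filt [0.323 0.196 0.08 ]
blue [ 0.425 -0.098  0.044]
wr [ 0.457 -0.014  0.005]
spray [ 0.554 -0.476  0.195]
oil [0.561 0.463 0.19 ]
```

```bash
cat >> h.py <<'E'
CY=np.radians(-2.7); H=np.array([.606,.057,.045])
cx=np.array([np.cos(CY),np.sin(CY),0]); cy=np.array([-np.sin(CY),np.cos(CY),0]); up=np.array([0,0,1.])
RB=R.from_matrix(np.stack([cy,cx,-up],1))   # bar grip: tool y = cage x
def bar(a): return H+.155*(np.cos(a)*up-np.sin(a)*cx)
E
python3 - <<'E'
from h import *
print(bar(.27)); b=bar(.27)
print(delta(b+[0,0,.11],RB),delta(b+[0,0,-.019],RB))
E
```

```text
[0.56470252 0.05894754 0.19438449]
(array([-0.5026, -0.4105, -0.0732]), array([-8.000e-02,  6.000e-02,  7.094e+01])) (array([-0.5026, -0.4103,  0.0558]), array([-8.000e-02,  6.000e-02,  7.094e+01]))
```

Request:
arm_command(commands=[-0.5026,-0.4105,-0.0732,0,0,70.9,0.6,-0.5026,-0.4105,-0.0732,0,0,70.9,0.6,-0.5026,-0.4105,-0.0732,0,0,70.9,0.6,-0.5026,-0.4105,-0.0732,0,0,70.9,0.6,-0.5026,-0.4105,-0.0732,0,0,70.9,0.6,-0.5026,-0.4105,-0.0732,0,0,70.9,0.6,-0.5026,-0.4105,-0.0732,0,0,70.9,0.6,-0.5026,-0.4105,-0.0732,0,0,70.9,0.6], force=30)

```text
t: 0.9
eef_pos: [0.4434, 0.2772, 0.2762]
tool_rot: [-0.0, 0.712, 0.702, -0.0]
contact_force: [0.9, 0.6, -0.6]
gripper_width: 0.6
grasp_force: 0.0
```

```bash
python3 - <<'E'
from h import *
o=get_obs();print(o["t"],o["q"].round(3),o["eef_pos"].round(4),o["gripper_width"])
b=bar(.27)
print(delta(b+[0,0,.11],RB),delta(b+[0,0,-.019],RB))
E
```

```text
0.9 [-1.012  0.183  0.385  1.883 -0.078  1.09  -0.611] [0.4434 0.2772 0.2762] 0.5995768944512168
(array([-0.2164,  0.1246, -0.0282]), array([-0.02, -0.01,  1.83])) (array([-0.2164,  0.1247,  0.1008]), array([-0.02, -0.01,  1.83]))
```

Request:
arm_command(commands=[-0.2164,0.1246,-0.0282,0,0,1.8,0.6,-0.2164,0.1246,-0.0282,0,0,1.8,0.6,-0.2164,0.1246,-0.0282,0,0,1.8,0.6,-0.2164,0.1246,-0.0282,0,0,1.8,0.6,-0.2164,0.1246,-0.0282,0,0,1.8,0.6,-0.2164,0.1246,0.012,0,0,1.8,0.6,-0.2164,0.1246,0.022,0,0,1.8,0.6,-0.2164,0.1246,0.022,0,0,1.8,0.6])

```text
t: 1.7
eef_pos: [0.5636, 0.0627, 0.252]
tool_rot: [-0.002, 0.721, 0.693, -0.002]
contact_force: [0.8, 1.2, 0.3]
gripper_width: 0.6
grasp_force: 0.0
```

```bash
python3 - <<'E'
from h import *
o=get_obs();print(o["t"],o["q"].round(3),o["eef_pos"].round(4),o["gripper_width"])
b=bar(.27)
print(delta(b+[0,0,-.019],RB))
s=read_camera("scene")["img"];t=read_camera("top")["img"]
a=np.hstack([cv2.resize(s[150:350,250:450],(400,400),interpolation=2),cv2.resize(t[130:270,215:355],(400,400),interpolation=2)])
cv2.imwrite("pics/a.png",a[:,:,::-1])
E
```

```text
1.7 [-0.645  0.306  0.53   1.819 -0.174  1.069 -0.089] [0.5636 0.0627 0.252 ] 0.5998353225864202
(array([-0.0037,  0.0016,  0.0767]), array([-0.3 ,  0.06,  0.46]))
```

View pics/a.png

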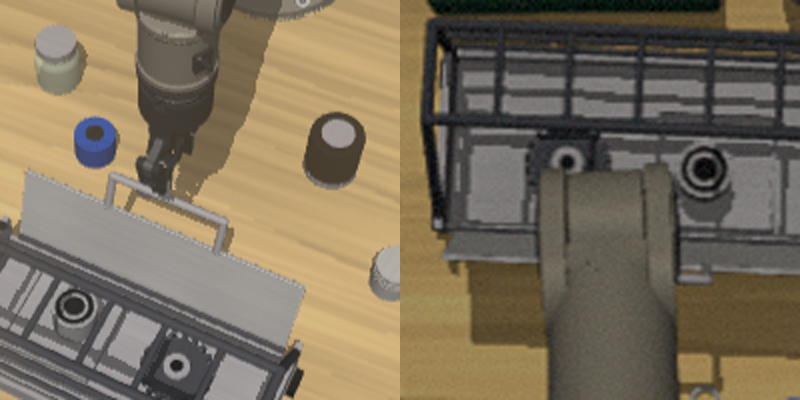

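The crops show the fingers above the bar at (155,190), ready to straddle it. I'll descend and grip.

Request:
arm_command(commands=[-0.0037,0.0016,0.04,0,0,0.4,0.6,-0.0037,0.0016,0.0767,0,0,0.4,0.6,-0.0037,0.0016,0.0767,0,0,0.4,0.6,-0.0037,0.0016,0.0767,0,0,0.4,0,-0.0037,0.0016,0.0767,0,0,0.4,0,-0.0037,0.0016,0.0767,0,0,0.4,0,-0.0037,0.0016,0.0767,0,0,0.4,0], force=30)

```text
t: 2.5
eef_pos: [0.5673, 0.0586, 0.1796]
tool_rot: [-0.0, 0.724, 0.69, 0.001]
contact_force: [-4.8, 0.5, 7.2]
gripper_width: 0.102
grasp_force: 29.3
```

```bash
python3 - <<'E'
from h import *
o=get_obs();print(o)
for a in (.4,.55,.7,.85,1.0,1.15,1.3,1.45,1.571): print(a,delta(bar(a)+[0,0,-.019],RB))
E
```

```text
{'t': 2.5, 'q': array([-0.60624032,  0.3919265 ,  0.50501229,  1.88985653, -0.236991  ,
        0.91712229, -0.03526312]), 'joint_vel': array([ 0.00233816, -0.00064664, -0.00094105,  0.0008499 , -0.00111127,
       -0.00120285,  0.00138449]), 'joint_torque': array([ 6.28374685e-01, -4.21229661e+01,  6.61247224e+00, -2.43572116e+01,
        1.64671750e-01, -1.47494685e+00, -5.05546544e-03]), 'eef_pos': array([0.56728242, 0.05860195, 0.17961352]), 'tool_rot': array([-2.81038843e-04,  7.23511848e-01,  6.90311212e-01,  9.78389619e-04]), 'contact_force': array([-4.80163057,  0.51804945,  7.15246385]), 'torque': array([ 0.17152653,  1.00288494, -0.0159026 ]), 'grasp_force': 29.279741942882538, 'gripper_width': 0.10245778120610599}
0.4 (array([ 0.0002, -0.0216,  0.0108]), array([ 0.05, -0.1 ,  0.01]))
0.55 (array([ 0.0002, -0.0423,  0.0214]), array([ 0.05, -0.1 ,  0.01]))
0.7 (array([ 0.0002, -0.0611,  0.035 ]), array([ 0.05, -0.1 ,  0.01]))
0.85 (array([ 0.0001, -0.0777,  0.0512]), array([ 0.05, -0.1 ,  0.01]))
1.0 (array([ 0.0001, -0.0917,  0.0698]), array([ 0.05, -0.1 ,  0.01]))
1.15 (array([ 1.000e-04, -1.028e-01,  9.020e-02]), array([ 0.05, -0.1 ,  0.01]))
1.3 (array([ 0.    , -0.1107,  0.112 ]), array([ 0.05, -0.1 ,  0.01]))
1.45 (array([-0.    , -0.1152,  0.1348]), array([ 0.05, -0.1 ,  0.01]))
1.571 (array([-0.    , -0.1164,  0.1535]), array([ 0.05, -0.1 ,  0.01]))
```

Request:
arm_command(commands=[0,-0.013,0.0045,0,0,0,0,0,-0.0261,0.0098,0,0,0,0,0,-0.0383,0.0165,0,0,0,0,0,-0.05,0.0242,0,0,0,0,0,-0.0608,0.0328,0,0,0,0,0,-0.0709,0.0424,0,0,0,0,0,-0.08,0.0529,0,0,0,0,0,-0.0882,0.0643,0,0,0,0])

```text
t: 3.3
eef_pos: [0.4806, 0.0627, 0.1141]
tool_rot: [0.001, 0.724, 0.69, 0.002]
contact_force: [4.7, 0.4, -0.4]
gripper_width: 0.1
grasp_force: 29.6
```

Request:
arm_command(commands=[0,-0.007,0.0121,0,0,0,0,0,-0.0131,0.0246,0,0,0,0,0,-0.018,0.0377,0,0,0,0,0,-0.0217,0.0511,0,0,0,0,0,-0.0242,0.065,0,0,0,0,0,-0.0255,0.079,0,0,0,0,0,-0.0255,0.0871,0,0,0,0,0,-0.0255,0.0871,0,0,0,0])

```text
t: 4.1
eef_pos: [0.4567, 0.064, 0.0276]
tool_rot: [0.001, 0.724, 0.69, 0.003]
contact_force: [3.8, 0.5, 9.2]
gripper_width: 0.102
grasp_force: 33.2
```

```bash
python3 - <<'E'
from h import *
o=get_obs();print(o)
E
```

```text
{'t': 4.1, 'q': array([-0.5759412 ,  0.48205075,  0.36802113,  2.22893868, -0.37006846,
        0.48073036,  0.03557469]), 'joint_vel': array([-0.00760457, -0.00099048,  0.00146156,  0.00435672,  0.00747184,
       -0.0093701 , -0.00824895]), 'joint_torque': array([ 2.06268383e-01, -3.82181454e+01,  4.46538448e+00, -9.91030723e+00,
        7.28760075e-03,  8.78021792e-01,  8.98931175e-02]), 'eef_pos': array([0.45667277, 0.06399733, 0.02757454]), 'tool_rot': array([0.00123354, 0.72387035, 0.6899298 , 0.00266014]), 'contact_force': array([3.82661705, 0.48171167, 9.17635927]), 'torque': array([ 0.05284762, -0.5856057 ,  0.02062819]), 'grasp_force': 33.17260980606079, 'gripper_width': 0.10173508570111263}
```

Request:
arm_command(commands=[0,0.002,0.004,0,0,0,0,0,0.002,0.008,0,0,0,0,0,0.002,0.008,0,0,0,0,0,0.002,0,0,0,0,0.5,0,0.002,0,0,0,0,0.5,0,0.002,0,0,0,0,0.5,0,0.002,-0.05,0,0,0,0.5,0,0.002,-0.1,0,0,0,0.5])

```text
t: 4.9
eef_pos: [0.4538, 0.0626, 0.1254]
tool_rot: [-0.001, 0.724, 0.69, -0.003]
contact_force: [1.4, 0.7, -0.2]
gripper_width: 0.5
grasp_force: 0.0
```

Request:
arm_command(commands=[0.05,0,-0.05,0,0,0,0.8,0.1,0,-0.1,0,0,0,0.8,0.14,0,-0.14,0,0,0,1,0.14,0,-0.14,0,0,0,1,0.14,0,-0.14,0,0,0,1])

```text
t: 5.4
eef_pos: [0.4637, 0.2098, 0.2699]
tool_rot: [0.0, 0.721, 0.693, 0.004]
contact_force: [0.2, 0.8, -0.3]
gripper_width: 1.001
grasp_force: 0.0
```

```bash
python3 - <<'E'
from h import *
o=get_obs();print(o["t"],o["q"].round(3),o["eef_pos"].round(4))
for n in("scene","top"):
    c=read_camera(n); np.save(n+"1.npy",c,allow_pickle=True)
s=load("scene1")["img"];t=load("top1")["img"]
a=np.hstack([cv2.resize(s[210:410,190:390],(400,400),interpolation=2),cv2.resize(t[140:280,255:395],(400,400),interpolation=2)])
cv2.imwrite("pics/b.png",a[:,:,::-1])
E
```

```text
5.4 [-0.99   0.162  0.505  1.932 -0.092  1.061 -0.486] [0.4637 0.2098 0.2699]
```

View pics/b.png

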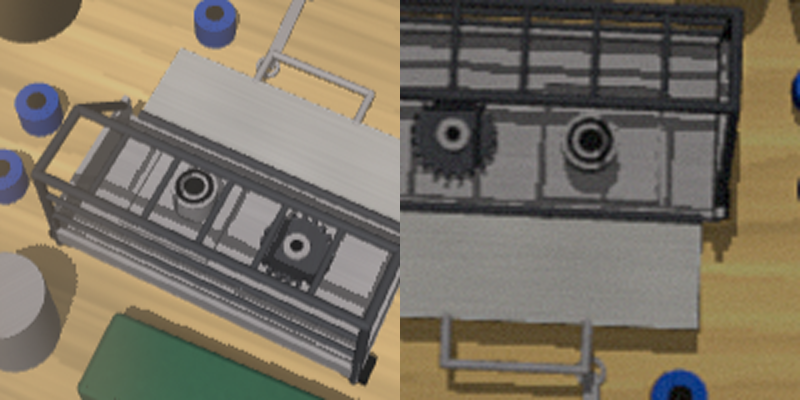

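Crop: the door lies level and the bar sits at right-hand crop (445–590,366), next to the wrench end. The bearing is at (590,142) and is undisturbed. Next I go to a tilted pre-grasp.

```bash
cat >> h.py <<'E'
def RT(th,s=1,yaw=None):
    f=cx if yaw is None else np.array([np.cos(yaw),np.sin(yaw),0]); l=np.cross(up,f)
    z=np.sin(th)*f-np.cos(th)*up; y=-s*l; return R.from_matrix(np.stack([np.cross(y,z),y,z],1))
def tcp(G,Rm,ext=.019): return np.array(G)+ext*Rm.as_matrix()[:,2]
def st():
    o=get_obs();print("t",o["t"],"q",o["q"].round(2),"p",o["eef_pos"].round(4),"f",o["contact_force"].round(1),"w",round(float(o["gripper_width"]),3),round(float(o["grasp_force"]),1)); return o
E
python3 - <<'E'
from h import *
st();T=load("top1");S=load("scene1")
k=140/400
for p in((446,364),(590,370)): print("bar",onz(T,(255+(p[0]-400)*k,140+p[1]*k),.045).round(4))
for p in((272,56),(372,97)): print("barS",onz(S,(190+p[0]/2,210+p[1]/2),.045).round(4))
for p in((541,150),(541,200),(663,150)): print("dish?",onz(T,(255+(p[0]-400)*k,140+p[1]*k),.035).round(4))
for th in(30,35):
  for s in(1,-1):
    Rm=RT(np.radians(th),s);G=np.array([.681,-.011,.058]);z=Rm.as_matrix()[:,2]
    print(th,s,tcp(G,Rm)-.17*z,delta(tcp(G,Rm)-.17*z,Rm))
E
```

```text
t 5.5 q [-0.99  0.16  0.51  1.94 -0.09  1.06 -0.48] p [0.4619 0.2039 0.2659] f [-1.4 -0.5  0. ] w 1.002 0.0
bar [0.4586 0.1315 0.045 ]
bar [ 0.4524 -0.0115  0.045 ]
barS [ 0.4606 -0.0031  0.045 ]
barS [0.467  0.1376 0.045 ]
dish? [0.6735 0.037  0.035 ]
dish? [0.6229 0.037  0.035 ]
dish? [ 0.6734 -0.0858  0.035 ]
30 1 [ 0.60558381 -0.00744346  0.18876984] (array([-0.2046,  0.1531,  0.0771]), array([-23.53,  23.48,  87.86]))
30 -1 [ 0.60558381 -0.00744346  0.18876984] (array([-0.2046,  0.1531,  0.0771]), array([-23.47, -23.52, -87.65]))
35 1 [ 0.59448611 -0.00692011  0.18169196] (array([-0.2046,  0.142 ,  0.0842]), array([-27.44,  27.38,  87.04]))
35 -1 [ 0.59448611 -0.00692011  0.18169196] (array([-0.2046,  0.142 ,  0.0842]), array([-27.37, -27.42, -86.83]))
```

Request:
arm_command(commands=[-0.2,0.08,0,-23.5,-23.5,-87.6,1,-0.2,0.08,0,-23.5,-23.5,-87.6,1,-0.2,0.08,0,-23.5,-23.5,-87.6,1,-0.2,0.08,0,-23.5,-23.5,-87.6,1,-0.2,0.08,0,-23.5,-23.5,-87.6,1,-0.2,0.08,0,-23.5,-23.5,-87.6,1,-0.2,0.08,0,-23.5,-23.5,-87.6,1,-0.2,0.08,0,-23.5,-23.5,-87.6,1])

```text
t: 6.3
eef_pos: [0.5308, -0.0023, 0.264]
tool_rot: [0.2, 0.231, 0.952, -0.006]
contact_force: [-0.2, -0.6, -0.2]
gripper_width: 1.002
grasp_force: 0.0
```

```bash
sed -i 's/H=np.array(\[.606,.057/H=np.array([.610,.0545/' h.py; python3 - <<'E'
from h import *
st()
for th in(30,35):
    Rm=RT(np.radians(th),-1);G=np.array([.681,-.011,.058]);z=Rm.as_matrix()[:,2]
    print(th,tcp(G,Rm)-.17*z,delta(tcp(G,Rm)-.17*z,Rm))
E
```

```text
t 6.3 q [-0.77 -0.01  0.54  2.17  0.32  0.64  0.65] p [ 0.5308 -0.0023  0.264 ] f [-0.2 -0.6 -0.2] w 1.002 0.0
30 [ 0.60558381 -0.00744346  0.18876984] (array([-0.0343,  0.0224,  0.0979]), array([ -6.4 ,  -6.34, -23.21]))
35 [ 0.59448611 -0.00692011  0.18169196] (array([-0.0223,  0.0174,  0.1002]), array([ -7.41, -11.27, -22.93]))
```

Request:
arm_command(commands=[-0.022,0.0174,0.1,-7.4,-11.3,-22.9,1,-0.022,0.0174,0.1,-7.4,-11.3,-22.9,1,-0.022,0.0174,0.1,-7.4,-11.3,-22.9,1,-0.022,0.0174,0.1,-7.4,-11.3,-22.9,1,-0.022,0.0174,0.1,-7.4,-11.3,-22.9,1])

```text
t: 6.8
eef_pos: [0.5916, -0.0119, 0.1765]
tool_rot: [0.286, 0.044, 0.957, -0.013]
contact_force: [-0.1, -0.4, -0.4]
gripper_width: 1.004
grasp_force: 0.0
```

```bash
python3 - <<'E'
from h import *
st()
Rm=RT(np.radians(35),-1);G=np.array([.681,-.011,.058]);z=Rm.as_matrix()[:,2]
for b in (.17,.1,.05,0): print(b,delta(tcp(G,Rm,.023)-b*z,Rm))
s=read_camera("scene")["img"];t=read_camera("top")["img"]
a=np.hstack([cv2.resize(s[150:390,190:430],(400,400),interpolation=2),cv2.resize(t[130:270,255:395],(400,400),interpolation=2)])
cv2.imwrite("pics/c.png",a[:,:,::-1])
E
```

```text
t 6.8 q [-0.17  0.21  0.01  2.26  0.88  0.18  0.48] p [ 0.5916 -0.0119  0.1765] f [-0.1 -0.4 -0.4] w 1.004 0.0
0.17 (array([-0.005 ,  0.0054,  0.001 ]), array([-1.44, -1.72, -2.12]))
0.1 (array([-0.0071,  0.0072,  0.0709]), array([-1.44, -1.72, -2.12]))
0.05 (array([-0.0086,  0.0084,  0.1209]), array([-1.44, -1.72, -2.12]))
0 (array([-0.01  ,  0.0097,  0.1708]), array([-1.44, -1.72, -2.12]))
```

View pics/c.png

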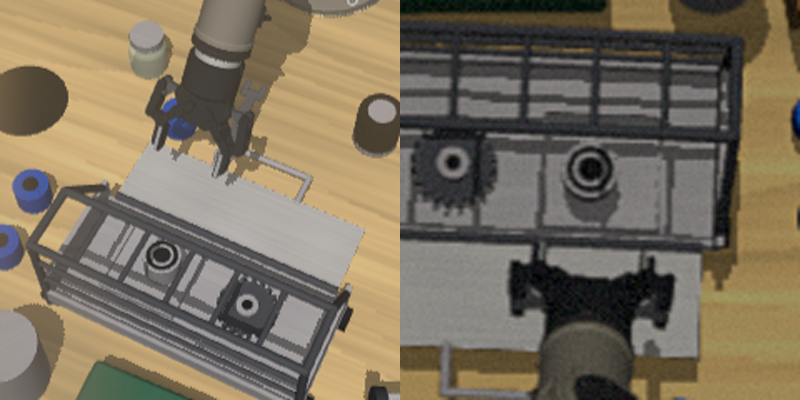

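The crops show the open fingers in front of the cage, straddling the bearing's line at top crop (540–650,250) with the bearing at (590,170). I'll advance along the tool axis.

Request:
arm_command(commands=[-0.005,0.0054,0.02,-1.4,-1.7,-2.1,1,-0.006,0.006,0.045,-1.4,-1.7,-2.1,1,-0.007,0.007,0.07,-1.4,-1.7,-2.1,1,-0.008,0.0078,0.095,-1.4,-1.7,-2.1,1,-0.008,0.0078,0.1,-1.4,-1.7,-2.1,1,-0.008,0.0078,0.1,-1.4,-1.7,-2.1,1])

```text
t: 7.5
eef_pos: [0.6552, -0.0093, 0.0968]
tool_rot: [0.3, 0.024, 0.954, -0.008]
contact_force: [-0.9, -0.0, -1.0]
gripper_width: 0.998
grasp_force: 0.0
```

```bash
python3 - <<'E'
from h import *
st()
Rm=RT(np.radians(35),-1);G=np.array([.681,-.011,.058])
z=Rm.as_matrix()[:,2]
for b in (.03,0): print(b,delta(tcp(G,Rm,.023)-b*z,Rm))
E
```

```text
t 7.5 q [ 0.11  0.46 -0.29  2.17  1.92  0.23 -0.45] p [ 0.6552 -0.0093  0.0968] f [-0.9 -0.  -1. ] w 0.998 0.0
0.03 (array([ 0.001 , -0.0005,  0.0397]), array([-0.1 , -0.1 , -0.12]))
0 (array([ 0.001 , -0.0004,  0.0697]), array([-0.1 , -0.1 , -0.12]))
```

Request:
arm_command(commands=[0.001,0,0.02,0,0,0,1,0.001,0,0.04,0,0,0,1,0.001,0,0.058,0,0,0,1,0.001,0,0.07,0,0,0,1,0.001,0,0.07,0,0,0,1])

```text
t: 8.0
eef_pos: [0.6953, -0.0102, 0.0421]
tool_rot: [0.302, 0.023, 0.953, -0.007]
contact_force: [-0.6, 1.0, 0.3]
gripper_width: 1.001
grasp_force: 0.0
```

```bash
python3 - <<'E'
from h import *
st()
Rm=RT(np.radians(35),-1);G=np.array([.681,-.011,.058])
print(delta(tcp(G,Rm,.023),Rm))
s=read_camera("scene")["img"];t=read_camera("top")["img"]
a=np.hstack([cv2.resize(s[200:360,210:370],(400,400),interpolation=2),cv2.resize(t[130:270,255:395],(400,400),interpolation=2)])
cv2.imwrite("pics/d.png",a[:,:,::-1])
E
```

```text
t 8.0 q [ 0.18  0.62 -0.38  2.09  2.09  0.32 -0.56] p [ 0.6953 -0.0102  0.0421] f [-0.6  1.   0.3] w 1.001 0.0
(array([ 0.0026, -0.0014,  0.0018]), array([-0.06,  0.12, -0.06]))
```

View pics/d.png

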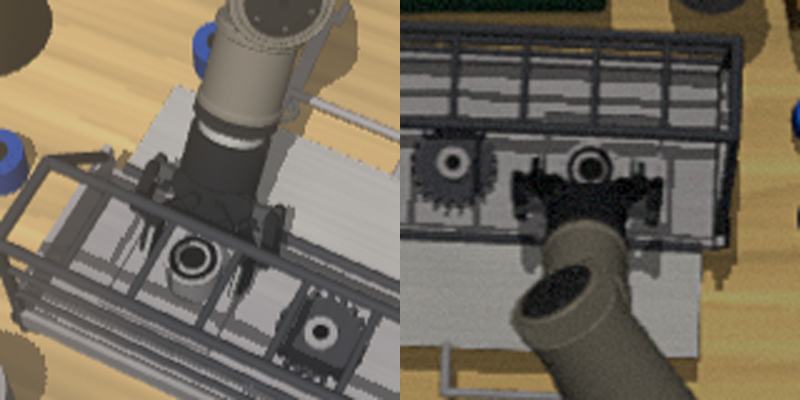

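The bearing sits between the fingers at scene crop (192,257), and the sprocket is clear at (320,332). Closing now.

Request:
arm_command(commands=[0.002,-0.001,0.002,0,0,0,0.5,0.002,-0.001,0.002,0,0,0,0.5,0.002,-0.001,0.002,0,0,0,0.5,0.002,-0.001,0.002,0,0,0,0.5,0.002,-0.001,0.002,0,0,0,0.5], force=60)

```text
t: 8.6
eef_pos: [0.6954, -0.0111, 0.0416]
tool_rot: [0.304, 0.023, 0.953, -0.007]
contact_force: [-4.0, -0.7, 4.7]
gripper_width: 0.64
grasp_force: 62.3
```

```bash
python3 - <<'E'
from h import *
o,r=quat();st()
print(r.inv().apply([0,0,.02]),r.inv().apply([0,0,.1]), r.as_matrix()[:,2], r.inv().apply(-cx*.1))
E
```

```text
t 8.6 q [ 0.19  0.62 -0.39  2.09  2.1   0.33 -0.57] p [ 0.6954 -0.0111  0.0416] f [-4.  -0.7  4.7] w 0.64 62.3
[-1.15720823e-02  1.42927478e-05 -1.63121644e-02] [-5.78604113e-02  7.14637389e-05 -8.15608221e-02] [ 0.57796299 -0.0272399  -0.81560822] [ 8.15607633e-02 -9.79493661e-05 -5.78604554e-02]
```

Request:
arm_command(commands=[-0.0058,0,-0.008,0,0,0,0.5,-0.0087,0,-0.0122,0,0,0,0.5,-0.0087,0,-0.03,0,0,0,0.5,-0.0087,0,-0.055,0,0,0,0.5,-0.0087,0,-0.08,0,0,0,0.5,-0.0087,0,-0.11,0,0,0,0.5,-0.0087,0,-0.14,0,0,0,0.5,-0.0087,0,-0.17,0,0,0,0.5])

```text
t: 9.4
eef_pos: [0.6095, -0.0071, 0.1764]
tool_rot: [0.303, 0.023, 0.953, -0.007]
contact_force: [-0.9, 0.7, -4.3]
gripper_width: 0.642
grasp_force: 64.6
```

```bash
python3 - <<'E'
from h import *
o,r=quat();st();print(r.as_matrix().round(3).tolist())
c=load("top0")
hsv=cv2.cvtColor(c["img"],cv2.COLOR_RGB2GRAY)[215:305,395:485]
for th in (30,45,60):
    m=(hsv<th).astype(np.uint8);cn=max(cv2.findContours(m,0,1)[0],key=cv2.contourArea);el=cv2.fitEllipse(cn);print(el,onz(c,(el[0][0]+395,el[0][1]+215),.003).round(4))
c=load("scene0");g=c["img"][180:240,170:240];print(g[30,35],g[30,3])
m=((g.astype(int)[:,:,0]<105)).astype(np.uint8);cn=max(cv2.findContours(m,0,1)[0],key=cv2.contourArea);el=cv2.fitEllipse(cn);print(el,onz(c,(el[0][0]+170,el[0][1]+180),.003).round(4))
# pose on mat candidates, yaw of tool toward mat
for z in(.2,.05):
  for yaw in(-10,-25,-37):
    Rm=RT(np.radians(35),-1,np.radians(yaw)); print(yaw,delta([.48+.0,-.355,z],Rm))
E
```

```text
t 9.4 q [ 0.08  0.24 -0.26  2.23  1.21  0.19  0.22] p [ 0.6095 -0.0071  0.1764] f [-0.9  0.7 -4.3] w 0.642 64.6
[[-0.816, 0.048, 0.577], [0.039, 0.999, -0.028], [-0.577, -0.0, -0.816]]
((43.311431884765625, 44.35984420776367), (43.967254638671875, 45.1321907043457), 171.4379119873047) [ 0.4808 -0.3551  0.003 ]
((43.270233154296875, 44.53856658935547), (44.69957733154297, 45.67763137817383), 172.2534637451172) [ 0.4803 -0.355   0.003 ]
((43.330467224121094, 44.45835494995117), (45.12321853637695, 46.053409576416016), 6.015199184417725) [ 0.4805 -0.3552  0.003 ]
[84 72 56] [194 165 116]
((36.60874938964844, 29.952966690063477), (39.73110580444336, 46.835201263427734), 65.84273529052734) [ 0.4824 -0.3513  0.003 ]
-10 (array([ 0.0784, -0.3537, -0.0842]), array([4.15, 0.27, 5.93]))
-25 (array([ 0.0784, -0.3537, -0.0842]), array([12.78,  0.27, 18.2 ]))
-37 (array([ 0.0784, -0.3537, -0.0842]), array([19.69,  0.27, 28.01]))
-10 (array([ 0.165 , -0.3536,  0.0383]), array([4.15, 0.27, 5.93]))
-25 (array([ 0.165 , -0.3536,  0.0383]), array([12.78,  0.27, 18.2 ]))
-37 (array([ 0.165 , -0.3536,  0.0383]), array([19.69,  0.27, 28.01]))
```

```bash
python3 - <<'E'
from h import *
o,r=quat()
Rm=RT(np.arccos(.8156),-1,np.radians(-37.))
print(delta([.55,-.02,.19]),delta([.50,-.20,.19],RT(np.arccos(.8156),-1,np.radians(-20.))),delta([.493,-.3617,.17],Rm))
E
```

```text
(array([ 0.0402, -0.0157, -0.0451]), array([0., 0., 0.])) (array([ 0.0739, -0.1979, -0.0689]), array([ 9.95, -0.08, 14.08])) (array([ 0.0849, -0.3598, -0.052 ]), array([19.78, -0.08, 27.95]))
```

Request:
arm_command(commands=[0.0402,-0.0157,-0.0451,0,0,0,0.5,0.0402,-0.0157,-0.0451,0,0,0,0.5,0.074,-0.1,-0.06,5,0,7,0.5,0.074,-0.1979,-0.0689,10,0,14,0.5,0.074,-0.1979,-0.0689,10,0,14,0.5,0.085,-0.3598,-0.052,19.8,0,28,0.5,0.085,-0.3598,-0.052,19.8,0,28,0.5,0.085,-0.3598,-0.052,19.8,0,28,0.5])

```text
t: 10.2
eef_pos: [0.4993, -0.3107, 0.174]
tool_rot: [0.288, 0.303, 0.903, -0.095]
contact_force: [2.3, 0.7, -4.1]
gripper_width: 0.637
grasp_force: 65.9
```

```bash
python3 - <<'E'
from h import *
st()
Rm=RT(np.arccos(.8156),-1,np.radians(-37.))
print(delta([.493,-.3617,.17],Rm),delta([.493,-.3617,.1],Rm))
E
```

```text
t 10.2 q [ 0.45  0.21 -0.1   2.28  1.3   0.19  0.05] p [ 0.4993 -0.3107  0.174 ] f [ 2.3  0.7 -4.1] w 0.637 65.9
(array([-0.0187, -0.0445,  0.018 ]), array([ 0.1 , -0.04, -0.08])) (array([ 0.0217, -0.0447,  0.0751]), array([ 0.1 , -0.04, -0.08]))
```

Request:
arm_command(commands=[-0.0187,-0.0445,0.018,0,0,0,0.5,-0.0187,-0.0445,0.018,0,0,0,0.5,-0.005,-0.0445,0.037,0,0,0,0.5,0.008,-0.0445,0.056,0,0,0,0.5,0.0217,-0.0447,0.0751,0,0,0,0.5,0.0217,-0.0447,0.0751,0,0,0,0.5])

```text
t: 10.8
eef_pos: [0.4903, -0.3616, 0.0977]
tool_rot: [0.286, 0.303, 0.904, -0.095]
contact_force: [-1.0, 0.1, -5.0]
gripper_width: 0.636
grasp_force: 65.8
```

```bash
python3 - <<'E'
from h import *
st()
Rm=RT(np.arccos(.8156),-1,np.radians(-37.))
for z in(.05,.025,.0166): print(delta([.493,-.3617,z],Rm))
E
```

```text
t 10.8 q [ 0.87  0.42 -0.44  2.27  2.05  0.29 -0.55] p [ 0.4903 -0.3616  0.0977] f [-1.   0.1 -5. ] w 0.636 65.8
(array([0.0256, 0.0015, 0.0403]), array([ 0.05, -0.23, -0.1 ]))
(array([0.04  , 0.0015, 0.0608]), array([ 0.05, -0.23, -0.1 ]))
(array([0.0448, 0.0015, 0.0676]), array([ 0.05, -0.23, -0.1 ]))
```

Request:
arm_command(commands=[0.013,0.001,0.02,0,0,0,0.5,0.0256,0.0015,0.04,0,0,0,0.5,0.035,0.0015,0.053,0,0,0,0.5,0.04,0.0015,0.0608,0,0,0,0.5,0.04,0.0015,0.0608,0,0,0,0.5])

```text
t: 11.3
eef_pos: [0.4936, -0.3626, 0.0258]
tool_rot: [0.286, 0.304, 0.904, -0.095]
contact_force: [-0.5, -0.1, -4.3]
gripper_width: 0.64
grasp_force: 65.8
```

```bash
python3 - <<'E'
from h import *
st()
Rm=RT(np.arccos(.8156),-1,np.radians(-37.))
for z in(.0166,): print(delta([.493,-.3617,z],Rm))
E
```

```text
t 11.3 q [ 0.96  0.62 -0.57  2.27  2.28  0.47 -0.71] p [ 0.4936 -0.3626  0.0258] f [-0.5 -0.1 -4.3] w 0.64 65.8
(array([0.0061, 0.0004, 0.007 ]), array([-0.  , -0.23, -0.13]))
```

Lower the last 9 mm in small steps.

Request:
arm_command(commands=[0.002,0,0.003,0,0,0,0.5,0.004,0,0.005,0,0,0,0.5,0.0048,0,0.006,0,0,0,0.5,0.0048,0,0.006,0,0,0,0.5])

```text
t: 11.7
eef_pos: [0.4944, -0.3628, 0.0201]
tool_rot: [0.288, 0.303, 0.903, -0.096]
contact_force: [0.2, 0.8, -3.8]
gripper_width: 0.639
grasp_force: 65.8
```

Request:
arm_command(commands=[0.0006,0,0.0008,0,0,0,0.5,0.0012,0,0.0016,0,0,0,0.5,0.0012,0,0.0016,0,0,0,0.5])

```text
t: 12.0
eef_pos: [0.4943, -0.3627, 0.0177]
tool_rot: [0.288, 0.303, 0.903, -0.096]
contact_force: [0.1, -0.5, -5.0]
gripper_width: 0.634
grasp_force: 65.8
```

Request:
arm_command(commands=[0.0006,0,0.0008,0,0,0,0.5,0.0006,0,0.0008,0,0,0,0.5])

```text
t: 12.2
eef_pos: [0.4943, -0.3627, 0.0167]
tool_rot: [0.288, 0.303, 0.903, -0.096]
contact_force: [0.1, 0.9, -4.8]
gripper_width: 0.639
grasp_force: 65.8
```

Request:
arm_command(commands=[0.0006,0,0.0008,0,0,0,0.5,0.0006,0,0.0008,0,0,0,0.5])

```text
t: 12.4
eef_pos: [0.4943, -0.3628, 0.0166]
tool_rot: [0.288, 0.303, 0.903, -0.097]
contact_force: [-5.9, 2.0, 7.5]
gripper_width: 0.638
grasp_force: 67.4
```

Request:
arm_command(commands=[0.0006,0,0.0008,0,0,0,0.5,0.0006,0,0.0008,0,0,0,0.5])

```text
t: 12.6
eef_pos: [0.4943, -0.3628, 0.0166]
tool_rot: [0.289, 0.303, 0.903, -0.097]
contact_force: [-10.3, 6.3, 19.1]
gripper_width: 0.642
grasp_force: 68.8
```

Request:
arm_command(commands=[-0.001,0,-0.0012,0,0,0,0.64,-0.001,0,-0.0012,0,0,0,0.75,-0.001,0,-0.0012,0,0,0,1,-0.001,0,-0.0012,0,0,0,1,-0.001,0,-0.0012,0,0,0,1,-0.001,0,-0.03,0,0,0,1,-0.001,0,-0.07,0,0,0,1,-0.001,0,-0.12,0,0,0,1])

```text
t: 13.4
eef_pos: [0.439, -0.3208, 0.1129]
tool_rot: [0.287, 0.304, 0.904, -0.095]
contact_force: [-0.3, 0.2, 1.2]
gripper_width: 0.996
grasp_force: 0.0
```

```bash
python3 - <<'E'
from h import *
st()
th=np.radians(35)
P=np.array([.459,.323,.030]);
for yaw in(-10,):
    Rm=RT(th,-1,np.radians(yaw)); g=tcp(P,Rm,.023);z=Rm.as_matrix()[:,2]; print(g)
    print(delta([.48,-.1,.2],Rm),delta(g-.12*z+[0,0,.03],Rm))
for n in("scene","top"):
    c=read_camera(n); np.save(n+"2.npy",c,allow_pickle=True)
s=load("scene2")["img"];t=load("top2")["img"]
a=np.hstack([cv2.resize(s[170:250,160:240],(300,300),interpolation=2),cv2.resize(t[140:230,275:365],(300,300),interpolation=2)])
cv2.imwrite("pics/e.png",a[:,:,::-1])
E
```

```text
t 13.4 q [ 0.93  0.32 -0.54  2.39  2.08  0.3  -0.63] p [ 0.439  -0.3208  0.1129] f [-0.3  0.2  1.2] w 0.996 0.0
[0.47199184 0.32070919 0.0111595 ]
(array([ 0.0323,  0.201 , -0.1287]), array([-15.47,   0.22, -22.27])) (array([ 0.3304,  0.5001, -0.2639]), array([-15.47,   0.22, -22.27]))
```

View pics/e.png

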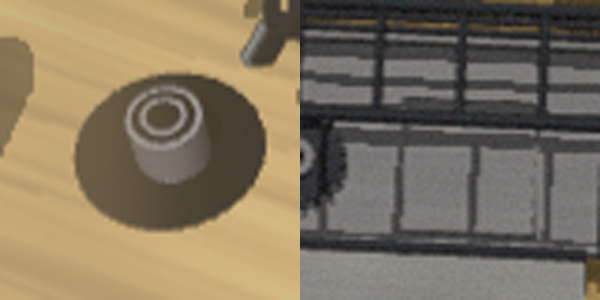

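The bearing stands flat on the mat, at scene crop (165,135). The dish is empty, with its edges near top crop x≈400 and x≈540. I'll measure the dish edges from intensity profiles while moving toward the piston.

```bash
python3 - <<'E'
from h import *
def grid(c,xs,ys,z):
    uv=np.array([[proj(c,[*(H[:2]+x*cx[:2]+y*cy[:2]),z]) for y in ys] for x in xs]).astype(np.float32)
    return cv2.remap(cv2.cvtColor(c["img"],cv2.COLOR_RGB2GRAY),uv[...,0],uv[...,1],1)
ys=np.arange(-.16,.021,.003)
for n in("top2","scene2"):
    g=grid(load(n),np.arange(.03,.07,.002),ys,.035).mean(0)
    print(n,"y:",[(int(round(y*1000)),int(v)) for y,v in zip(ys,g)])
xs=np.arange(-.01,.16,.003)
for n in("top2","scene2"):
    g=grid(load(n),xs,np.arange(-.1,-.06,.003),.035).mean(1)
    print(n,"x:",[(int(round(x*1000)),int(v)) for x,v in zip(xs,g)])
E
```

```text
top2 y: [(-160, 121), (-157, 120), (-154, 120), (-151, 121), (-148, 112), (-145, 81), (-142, 78), (-139, 107), (-136, 119), (-133, 111), (-130, 113), (-127, 123), (-124, 124), (-121, 124), (-118, 123), (-115, 124), (-112, 123), (-109, 123), (-106, 122), (-103, 123), (-100, 122), (-97, 122), (-94, 122), (-91, 121), (-88, 123), (-85, 117), (-82, 90), (-79, 67), (-76, 79), (-73, 108), (-70, 123), (-67, 120), (-64, 121), (-61, 121), (-58, 121), (-55, 121), (-52, 121), (-49, 122), (-46, 121), (-43, 121), (-40, 122), (-37, 122), (-34, 122), (-31, 121), (-28, 122), (-25, 123), (-22, 119), (-19, 99), (-16, 71), (-13, 76), (-10, 105), (-7, 124), (-4, 124), (-1, 123), (2, 123), (5, 122), (8, 122), (11, 123), (14, 122), (17, 121), (20, 123)]
scene2 y: [(-160, 146), (-157, 147), (-154, 147), (-151, 147), (-148, 142), (-145, 108), (-142, 95), (-139, 111), (-136, 143), (-133, 129), (-130, 119), (-127, 149), (-124, 149), (-121, 149), (-118, 148), (-115, 137), (-112, 86), (-109, 76), (-106, 76), (-103, 124), (-100, 148), (-97, 147), (-94, 147), (-91, 146), (-88, 147), (-85, 146), (-82, 117), (-79, 9
[... 941 characters left out ...]
(143, 89), (146, 61), (149, 61), (152, 86), (155, 107), (158, 107)]
scene2 x: [(-10, 155), (-7, 103), (-4, 77), (-1, 83), (2, 81), (5, 103), (8, 139), (11, 97), (14, 85), (17, 85), (20, 73), (23, 74), (26, 80), (29, 80), (32, 82), (35, 120), (38, 150), (41, 149), (44, 148), (47, 145), (50, 146), (53, 145), (56, 145), (59, 144), (62, 144), (65, 144), (68, 143), (71, 142), (74, 142), (77, 143), (80, 145), (83, 144), (86, 144), (89, 143), (92, 144), (95, 143), (98, 120), (101, 95), (104, 95), (107, 97), (110, 116), (113, 152), (116, 154), (119, 146), (122, 94), (125, 71), (128, 79), (131, 80), (134, 84), (137, 122), (140, 118), (143, 104), (146, 75), (149, 80), (152, 82), (155, 97), (158, 123)]
```

Request:
arm_command(commands=[0.0323,0.05,-0.1287,0,0,0,1,0.0323,0.1,-0.1287,-4,0,-5,1,0.0323,0.201,-0.1287,-15.5,0,-22.3,1,0.0323,0.201,-0.1287,-15.5,0,-22.3,1,0.0323,0.201,-0.1287,-15.5,0,-22.3,1,0.0323,0.201,-0.1287,-15.5,0,-22.3,1])

```text
t: 14.1
eef_pos: [0.4739, -0.1197, 0.1935]
tool_rot: [0.301, 0.084, 0.95, -0.028]
contact_force: [0.3, 0.4, 0.2]
gripper_width: 1.002
grasp_force: 0.0
```

```bash
python3 - <<'E'
from h import *
st()
th=np.radians(35)
P=np.array([.459,.323,.030]);
for yaw in(-10,):
    Rm=RT(th,-1,np.radians(yaw)); g=tcp(P,Rm,.023);z=Rm.as_matrix()[:,2]; print(g)
    print(delta(g-.10*z+[0,0,.03],Rm))
# piston refine
T=load("top0");S=load("scene0")
for n,c,(x,y,w,h),zz in(("T",T,(190,252,30,30),.052),("S",S,(432,268,32,34),.052)):
    i=c["img"][y:y+h,x:x+w].astype(int); sat=i.max(2)-i.min(2); m=((sat<25)&(i[:,:,0]>95)).astype(np.uint8)
    cn=max(cv2.findContours(m,0,1)[0],key=cv2.contourArea); bx=cv2.boundingRect(cn); el=cv2.fitEllipse(cn); print(n,bx,el,onz(c,(el[0][0]+x,el[0][1]+y),zz).round(4))
E
```

```text
t 14.1 q [ 1.41  0.15 -1.34  2.41  1.17  0.2   0.41] p [ 0.4739 -0.1197  0.1935] f [0.3 0.4 0.2] w 1.002 0.0
[0.47199184 0.32070919 0.0111595 ]
(array([ 0.1516,  0.4333, -0.0221]), array([-0.2 ,  0.16, -0.01]))
T (4, 6, 18, 19) ((12.681456565856934, 14.884174346923828), (16.619783401489258, 17.41851043701172), 40.63022994995117) [0.4599 0.3262 0.052 ]
S (3, 6, 24, 26) ((14.183806419372559, 18.307025909423828), (20.942522048950195, 26.948514938354492), 22.283390045166016) [0.4769 0.3248 0.052 ]
```

```bash
python3 - <<'E'
from h import *
st()
print(delta([.50,0.03,.27],RT(0.,-1,np.radians(-2))),delta([.47,.2,.27],RT(0.,-1,np.radians(-5))))
E
```

```text
t 14.1 q [ 1.41  0.15 -1.34  2.41  1.17  0.2   0.41] p [ 0.4739 -0.1197  0.1935] f [0.3 0.4 0.2] w 1.002 0.0
(array([-0.0438,  0.1517, -0.0632]), array([-2.65, 35.09, -7.82])) (array([ 0.0045,  0.3138, -0.0978]), array([-1.73, 35.13, -4.91]))
```

Request:
arm_command(commands=[-0.044,0.15,-0.063,-2.6,35,-7.8,1,-0.044,0.15,-0.063,-2.6,35,-7.8,1,-0.044,0.15,-0.063,-2.6,35,-7.8,1,-0.044,0.15,-0.063,-2.6,35,-7.8,1,-0.044,0.15,-0.063,-2.6,35,-7.8,1,0.0045,0.314,-0.098,-1.7,35,-4.9,1,0.0045,0.314,-0.098,-1.7,35,-4.9,1,0.0045,0.314,-0.098,-1.7,35,-4.9,1])

```text
t: 14.9
eef_pos: [0.4764, 0.1654, 0.2684]
tool_rot: [0.001, 0.043, 0.999, 0.0]
contact_force: [0.4, -0.3, -0.2]
gripper_width: 0.999
grasp_force: 0.0
```

```bash
python3 - <<'E'
from h import *
st()
P=np.array([.4595,.324,.030]);
for yaw in(-10,-25):
  for th in (30,33):
    Rm=RT(np.radians(th),-1,np.radians(yaw)); g=tcp(P,Rm,.023);z=Rm.as_matrix()[:,2]
    print(th,yaw,delta(g-.10*z+[0,0,.06],Rm))
E
```

```text
t 14.9 q [ 0.55  0.4  -1.25  1.86  0.42  1.18  0.64] p [0.4764 0.1654 0.2684] f [ 0.4 -0.3 -0.2] w 0.999 0.0
30 -10 (array([0.0689, 0.1599, 0.1117]), array([  1.38, -29.92,   4.96]))
33 -10 (array([0.0723, 0.1602, 0.1138]), array([  1.51, -32.92,   4.93]))
30 -25 (array([0.0667, 0.1697, 0.1117]), array([  5.31, -29.64,  19.61]))
33 -25 (array([0.0699, 0.1709, 0.1138]), array([  5.84, -32.61,  19.51]))
```

Request:
arm_command(commands=[0.01,0.17,0.03,2,-10,7,1,0.03,0.171,0.05,5.8,-32.6,19.5,1,0.07,0.171,0.1138,5.8,-32.6,19.5,1,0.07,0.171,0.1138,5.8,-32.6,19.5,1,0.07,0.171,0.1138,5.8,-32.6,19.5,1,0.07,0.171,0.1138,5.8,-32.6,19.5,1])

```text
t: 15.5
eef_pos: [0.4293, 0.3239, 0.1666]
tool_rot: [0.256, 0.198, 0.944, -0.064]
contact_force: [0.7, -0.4, 0.2]
gripper_width: 0.999
grasp_force: 0.0
```

```bash
python3 - <<'E'
from h import *
st()
P=np.array([.4595,.324,.030]);
Rm=RT(np.radians(33),-1,np.radians(-25)); g=tcp(P,Rm,.023);z=Rm.as_matrix()[:,2]
print(g)
for b,u in((.1,.06),(.1,0),(.05,0),(0,0)):print(delta(g-b*z+[0,0,u],Rm))
E
```

```text
t 15.5 q [-0.33  0.47 -0.92  2.06  1.03  1.15 -0.68] p [0.4293 0.3239 0.1666] f [ 0.7 -0.4  0.2] w 0.999 0.0
[0.47085304 0.31870599 0.01071058]
(array([0.0184, 0.0133, 0.0028]), array([-0.41, -2.39,  1.48]))
(array([0.0489, 0.0145, 0.0545]), array([-0.41, -2.39,  1.48]))
(array([0.0468, 0.0148, 0.1044]), array([-0.41, -2.39,  1.48]))
(array([0.0447, 0.0151, 0.1544]), array([-0.41, -2.39,  1.48]))
```

Request:
arm_command(commands=[0.0184,0.0133,0.0028,-0.4,-2.4,1.5,1,0.0489,0.0145,0.0545,-0.4,-2.4,1.5,1,0.0489,0.0145,0.0545,-0.4,-2.4,1.5,1,0.0475,0.0147,0.08,-0.4,-2.4,1.5,1,0.0468,0.0148,0.1,-0.4,-2.4,1.5,1,0.0455,0.015,0.125,-0.4,-2.4,1.5,1,0.0445,0.0151,0.14,-0.4,-2.4,1.5,1,0.0445,0.0151,0.14,-0.4,-2.4,1.5,1])

```text
t: 16.3
eef_pos: [0.4649, 0.3186, 0.0228]
tool_rot: [0.275, 0.208, 0.937, -0.064]
contact_force: [0.3, -0.0, 1.0]
gripper_width: 1.001
grasp_force: 0.0
```

```bash
python3 - <<'E'
from h import *
st()
P=np.array([.4595,.324,.033]);
Rm=RT(np.radians(33),-1,np.radians(-25)); g=tcp(P,Rm,.023)
print(g,delta(g,Rm))
s=read_camera("scene")["img"];t=read_camera("top")["img"]
a=np.hstack([cv2.resize(s[220:340,380:500],(400,400),interpolation=2),cv2.resize(t[210:310,160:260],(400,400),interpolation=2)])
cv2.imwrite("pics/f.png",a[:,:,::-1])
E
```

```text
t 16.3 q [-0.45  0.74 -0.75  2.09  1.36  1.08 -0.99] p [0.4649 0.3186 0.0228] f [ 0.3 -0.   1. ] w 1.001 0.0
[0.47085304 0.31870599 0.01371058] (array([0.0004, 0.0026, 0.0105]), array([-0.31, -0.23,  0.05]))
```

View pics/f.png

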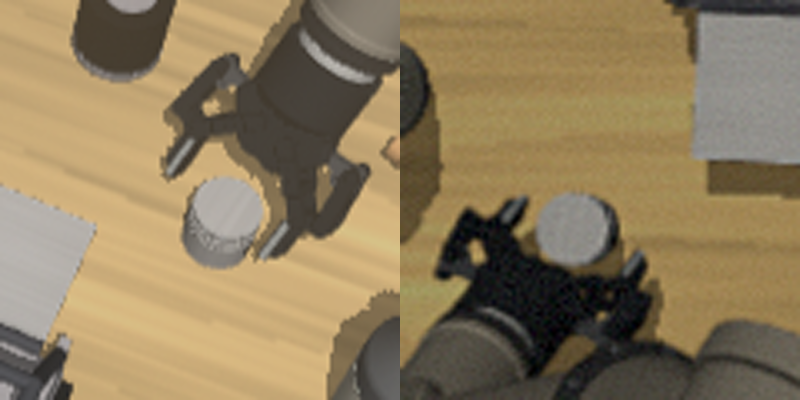

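The piston is between the fingers, at top crop (575,228) with the tips at (512,210) and (635,265). I advance 10 mm and close.

Request:
arm_command(commands=[0.0004,0.0026,0.0095,0,0,0,1,0.0004,0.0026,0.0095,0,0,0,1,0.0004,0.0026,0.0095,0,0,0,0.45,0.0004,0.0026,0.0095,0,0,0,0.45,0.0004,0.0026,0.0095,0,0,0,0.45,0.0004,0.0026,0.0095,0,0,0,0.45,0.0004,0.0026,0.0095,0,0,0,0.45], force=50)

```text
t: 17.1
eef_pos: [0.4688, 0.3223, 0.0159]
tool_rot: [0.275, 0.206, 0.937, -0.061]
contact_force: [-3.2, 0.3, 4.7]
gripper_width: 0.598
grasp_force: 52.3
```

```bash
python3 - <<'E'
from h import *
o,r=quat();st();np.save("pg.npy",o["eef_pos"])
print(r.inv().apply([0,0,.1]),r.as_matrix().round(3).tolist())
E
```

```text
t 17.1 q [-0.45  0.75 -0.74  2.08  1.38  1.08 -1.  ] p [0.4688 0.3223 0.0159] f [-3.2  0.3  4.7] w 0.598 52.3
[-0.05410367 -0.0001006  -0.08409984] [[-0.763, 0.42, 0.491], [0.353, 0.908, -0.228], [-0.541, -0.001, -0.841]]
```

Request:
arm_command(commands=[-0.008,0,-0.0125,0,0,0,0.45,-0.027,0,-0.042,0,0,0,0.45,-0.05,0,-0.08,0,0,0,0.45,-0.08,0,-0.125,0,0,0,0.45,-0.09,0,-0.14,0,0,0,0.45,-0.09,0,-0.14,0,0,0,0.45])

```text
t: 17.7
eef_pos: [0.4697, 0.3231, 0.1858]
tool_rot: [0.277, 0.207, 0.936, -0.059]
contact_force: [0.2, 1.2, -3.2]
gripper_width: 0.593
grasp_force: 53.1
```

```bash
cat >> h.py <<'E'
RD=RT(np.arccos(.841),-1); zD=RD.as_matrix()[:,2]; GD=np.array([.6906,-.0213,.0439])
E
python3 - <<'E'
from h import *
st(); print(GD-.17*zD)
print(delta([.50,.15,.2],RT(np.arccos(.841),-1,np.radians(-14))), delta([.53,.0,.2],RD),delta(GD-.17*zD+[0,0,.015],RD))
E
```

```text
t 17.7 q [-0.32  0.46 -0.88  2.01  1.06  1.15 -0.64] p [0.4697 0.3231 0.1858] f [ 0.2  1.2 -3.2] w 0.593 53.1
[ 0.59872613 -0.01696734  0.18687   ]
(array([-0.0923, -0.1442,  0.0421]), array([-5.73,  0.13, -9.28])) (array([-0.1684, -0.2676,  0.0908]), array([-11.86,   0.15, -18.78])) (array([-0.2278, -0.2541,  0.1269]), array([-11.86,   0.15, -18.78]))
```

Request:
arm_command(commands=[-0.092,-0.144,0.042,-5.7,0,-9.3,0.45,-0.092,-0.144,0.042,-5.7,0,-9.3,0.45,-0.092,-0.144,0.042,-5.7,0,-9.3,0.45,-0.168,-0.268,0.091,-11.9,0,-18.8,0.45,-0.168,-0.268,0.091,-11.9,0,-18.8,0.45,-0.168,-0.268,0.091,-11.9,0,-18.8,0.45,-0.168,-0.268,0.091,-11.9,0,-18.8,0.45,-0.168,-0.268,0.091,-11.9,0,-18.8,0.45])

```text
t: 18.5
eef_pos: [0.5271, -0.009, 0.1944]
tool_rot: [0.279, 0.027, 0.96, -0.011]
contact_force: [-0.5, 0.9, -3.9]
gripper_width: 0.598
grasp_force: 54.0
```

```bash
python3 - <<'E'
from h import *
st()
for b in(.17,.1,.05,0): print(delta(GD-b*zD+[0,0,.015],RD))
E
```

```text
t 18.5 q [ 0.55  0.13 -0.77  2.32  0.93  0.28  0.49] p [ 0.5271 -0.009   0.1944] f [-0.5  0.9 -3.9] w 0.598 54.0
(array([-0.0648, -0.0039,  0.0322]), array([-0.65, -0.37, -0.31]))
(array([-0.0652, -0.0031,  0.1022]), array([-0.65, -0.37, -0.31]))
(array([-0.0656, -0.0025,  0.1522]), array([-0.65, -0.37, -0.31]))
(array([-0.0659, -0.0019,  0.2022]), array([-0.65, -0.37, -0.31]))
```

Request:
arm_command(commands=[-0.0648,-0.0039,0.0322,-0.6,-0.4,-0.3,0.45,-0.0648,-0.0039,0.0322,-0.6,-0.4,-0.3,0.45,-0.065,-0.0035,0.06,-0.6,-0.4,-0.3,0.45,-0.0652,-0.0031,0.09,-0.6,-0.4,-0.3,0.45,-0.0654,-0.0028,0.12,-0.6,-0.4,-0.3,0.45,-0.0656,-0.0025,0.145,-0.6,-0.4,-0.3,0.45,-0.0656,-0.0025,0.1522,-0.6,-0.4,-0.3,0.45,-0.0656,-0.0025,0.1522,-0.6,-0.4,-0.3,0.45])

```text
t: 19.3
eef_pos: [0.6643, -0.0096, 0.1004]
tool_rot: [0.282, 0.017, 0.959, -0.004]
contact_force: [0.2, -0.3, -3.1]
gripper_width: 0.595
grasp_force: 53.9
```

```bash
python3 - <<'E'
from h import *
st()
for b,u in((.05,.015),(0,.015),(0,.004)): print(delta(GD-b*zD+[0,0,u],RD))
E
```

```text
t 19.3 q [ 0.3   0.49 -0.51  2.11  1.56  0.3  -0.03] p [ 0.6643 -0.0096  0.1004] f [ 0.2 -0.3 -3.1] w 0.595 53.9
(array([ 0.    , -0.0105, -0.0007]), array([ 0.49, -0.02,  0.53]))
(array([-0.    , -0.0109,  0.0493]), array([ 0.49, -0.02,  0.53]))
(array([ 0.0059, -0.0109,  0.0585]), array([ 0.49, -0.02,  0.53]))
```

Request:
arm_command(commands=[0,-0.0105,0,0.5,0,0.5,0.45,0,-0.0105,0,0.5,0,0.5,0.45,0,-0.0105,0.02,0.5,0,0.5,0.45,0,-0.0108,0.04,0.5,0,0.5,0.45,0,-0.0108,0.0493,0.5,0,0.5,0.45,0,-0.0108,0.0493,0.5,0,0.5,0.45])

```text
t: 19.9
eef_pos: [0.6924, -0.0227, 0.0618]
tool_rot: [0.284, 0.023, 0.959, -0.007]
contact_force: [0.5, -0.8, -2.9]
gripper_width: 0.593
grasp_force: 54.1
```

```bash
python3 - <<'E'
from h import *
st()
for b,u in((0,.015),(0,.005),(0,.002),(0,0)): print(delta(GD-b*zD+[0,0,u],RD))
E
```

```text
t 19.9 q [ 0.31  0.6  -0.51  2.06  1.75  0.33 -0.17] p [ 0.6924 -0.0227  0.0618] f [ 0.5 -0.8 -2.9] w 0.593 54.1
(array([0.0031, 0.0013, 0.0015]), array([-0.09,  0.24, -0.06]))
(array([0.0086, 0.0013, 0.0099]), array([-0.09,  0.24, -0.06]))
(array([0.0102, 0.0013, 0.0124]), array([-0.09,  0.24, -0.06]))
(array([0.0113, 0.0013, 0.0141]), array([-0.09,  0.24, -0.06]))
```

Request:
arm_command(commands=[0.0043,0.0013,0.005,0,0,0,0.45,0.0086,0.0013,0.0099,0,0,0,0.45,0.0096,0.0013,0.0114,0,0,0,0.45,0.0096,0.0013,0.0114,0,0,0,0.45])

```text
t: 20.3
eef_pos: [0.6907, -0.021, 0.0483]
tool_rot: [0.284, 0.023, 0.958, -0.007]
contact_force: [-0.3, 0.5, -4.3]
gripper_width: 0.595
grasp_force: 54.1
```

Request:
arm_command(commands=[0.0006,0,0.0008,0,0,0,0.45,0.0008,0,0.0012,0,0,0,0.45,0.0008,0,0.0012,0,0,0,0.45])

```text
t: 20.6
eef_pos: [0.6911, -0.0209, 0.0467]
tool_rot: [0.285, 0.023, 0.958, -0.007]
contact_force: [-0.0, -0.3, -4.3]
gripper_width: 0.598
grasp_force: 54.1
```

Request:
arm_command(commands=[0.0006,0,0.0008,0,0,0,0.45,0.0006,0,0.0008,0,0,0,0.45])

```text
t: 20.8
eef_pos: [0.6908, -0.0208, 0.0453]
tool_rot: [0.284, 0.023, 0.958, -0.007]
contact_force: [0.1, -1.0, -4.6]
gripper_width: 0.593
grasp_force: 54.1
```

Request:
arm_command(commands=[0.0006,0,0.0008,0,0,0,0.45,0.0006,0,0.0008,0,0,0,0.45])

```text
t: 21.0
eef_pos: [0.6908, -0.0208, 0.0443]
tool_rot: [0.284, 0.023, 0.958, -0.007]
contact_force: [-0.2, 0.9, -3.9]
gripper_width: 0.597
grasp_force: 54.1
```

Request:
arm_command(commands=[0.0006,0,0.0008,0,0,0,0.45,0.0006,0,0.0008,0,0,0,0.45])

```text
t: 21.2
eef_pos: [0.691, -0.0208, 0.0441]
tool_rot: [0.285, 0.023, 0.958, -0.007]
contact_force: [-3.2, -0.6, 3.6]
gripper_width: 0.597
grasp_force: 55.0
```

Request:
arm_command(commands=[0,0,0,0,0,0,0.62,0,0,0,0,0,0,0.75,0,0,0,0,0,0,1,0,0,0,0,0,0,1,0,0,0,0,0,0,1,0,0,-0.03,0,0,0,1,0,0,-0.06,0,0,0,1,0,0,-0.1,0,0,0,1])

```text
t: 22.0
eef_pos: [0.6354, -0.0181, 0.1269]
tool_rot: [0.284, 0.023, 0.959, -0.007]
contact_force: [-0.1, -0.2, 0.4]
gripper_width: 1.002
grasp_force: 0.0
```

Request:
arm_command(commands=[0,0,-0.03,0,0,0,1,0,0,-0.07,0,0,0,1,0,0,-0.12,0,0,0,1,0.06,0,-0.13,0,0,0,1,0.06,0,-0.13,0,0,0,1,0.06,0,-0.13,0,0,0,1])

```text
t: 22.6
eef_pos: [0.5122, -0.0129, 0.2027]
tool_rot: [0.284, 0.022, 0.959, -0.009]
contact_force: [0.8, 0.1, 0.8]
gripper_width: 1.004
grasp_force: 0.0
```

```bash
python3 - <<'E'
from h import *
st()
T=read_camera("top");S=read_camera("scene");np.save("top3.npy",T,allow_pickle=True);np.save("scene3.npy",S,allow_pickle=True)
T0=load("top2");S0=load("scene2")
# difference to empty dish -> piston crown & check
for n,c,c0,(x,y,w,h) in(("T",T,T0,(295,160,60,50)),("S",S,S0,(255,270,70,60))):
    d=np.abs(c["img"].astype(int)-c0["img"]).max(2)[y:y+h,x:x+w]; m=cv2.medianBlur(((d>18)*255).astype(np.uint8),3)
    for cn in sorted(cv2.findContours(m,0,1)[0],key=cv2.contourArea)[-2:]: print(n,cv2.boundingRect(cn),cv2.contourArea(cn))
print("crown predicted px",proj(T,[.6815,-.0209,.08]),proj(S,[.6815,-.0209,.08]))
i=cv2.cvtColor(T["img"],cv2.COLOR_RGB2GRAY)[168:204,298:346:2]; print(i[::2])
print(delta(bar(1.571)+[0,0,.1],RB))
E
```

```text
t 22.6 q [ 0.53  0.07 -0.71  2.35  0.78  0.24  0.64] p [ 0.5122 -0.0129  0.2027] f [0.8 0.1 0.8] w 1.004 0.0
T (23, 27, 1, 1) 0.0
T (20, 19, 20, 29) 310.5
S (17, 22, 26, 28) 391.0
crown predicted px [324.80461664 187.54484602] [283.03103991 300.27418058]
[[ 43 109 126 118 123 122 123 122 126 124 121 127  53  85 124 129 125 130
  120 127 125 122 121 126]
 [ 41 119 126 122  73  67  64  64  66  66  63  63  46  45  56  59  70  69
   74  61  63  64 104 103]
 [ 37  41  51  59  70  63  69  65  64  71  68  67  47  58  72  67  66  69
   66  69  68  69  70  69]
 [ 50  47  50  49  53  52  57  48  48  50  44  45  51  49  50  51  44  50
   44  53  51  43  58  57]
 [ 47  39  33  33  31  32  34  28  40  28  28  34  31  38  34  38  40  37
   40  38  52  48  46  48]
 [129 124 123 123  71 106 125 122 126 127 127 127 129 105  98  99  78  76
   67  59  58  48  45  46]
 [ 64  66  69  63  67  73  68  63  70  69  73 103 138 101  75 127  91  72
   77  75  78  75  76 114]
 [ 71  68  68  65  66  69  66  63  65  67 134 145 138 105  76 142 137  92
   64  72  68  68  71  64]
 [125 125 126  89 107 126 121 123 124
[... 337 characters left out ...]
33
  109 119 121 124 123 122]
 [122 123 125  65 114 115 124 123 118  68 134 134 141 105  80 139 141 102
  109 124 123 121 126 120]
 [125 124 121  66 110 122 118 120 124  72  91 136 145 104  78 140 118  52
  111 122 122 123 120 104]
 [129 128 129  67 112 122 117 124 120  91  44  62 109  76 122  68  56  65
  109 118 125 128 124 127]
 [127 120 128  68 103 122 120 121 126  96  71  53  47  47  35  51  67  74
   68 123 125 119 120 123]
 [125 122 128  66 106 121 120 119 123  98  71  66  70  72  74  71  74  69
  104 126 123 126 124 112]
 [119 128 128  60 117 129 127 125 128 128  78  72  72  71  72  74  71  66
  111 121 125 122 121 110]]
(array([0.0858, 0.0712, 0.0144]), array([25.89, 26.02, 87.25]))
```

The piston crown appears in the top view at (324.7,187), as predicted, centred in the dish. Next, the bar.

```bash
python3 - <<'E'
from h import *
print(bar(1.571),delta(bar(1.571)+[0,0,.18],RB))
E
```

```text
[0.45517207 0.0618015  0.04496843] (array([ 0.042 ,  0.0711, -0.0526]), array([25.89, 26.02, 87.25]))
```

Request:
arm_command(commands=[0.042,0.071,-0.053,25.9,26,87.2,0.6,0.042,0.071,-0.053,25.9,26,87.2,0.6,0.042,0.071,-0.053,25.9,26,87.2,0.6,0.042,0.071,-0.053,25.9,26,87.2,0.6,0.042,0.071,-0.053,25.9,26,87.2,0.6,0.042,0.071,-0.053,25.9,26,87.2,0.6,0.042,0.071,-0.053,25.9,26,87.2,0.6,0.042,0.071,-0.053,25.9,26,87.2,0.6])

```text
t: 23.5
eef_pos: [0.4561, 0.0628, 0.2252]
tool_rot: [0.085, 0.565, 0.821, -0.002]
contact_force: [-0.2, 0.1, -0.7]
gripper_width: 0.598
grasp_force: 0.0
```

```bash
python3 - <<'E'
from h import *
st()
print(delta(bar(1.571)+[0,0,.15],RB))
E
```

```text
t 23.5 q [ 0.4   0.14 -0.82  2.09  0.32  0.89 -0.24] p [0.4561 0.0628 0.2252] f [-0.2  0.1 -0.7] w 0.598 0.0
(array([ 0.0036, -0.0041,  0.0297]), array([ 6.97,  6.91, 23.58]))
```

Request:
arm_command(commands=[0.0036,-0.0041,0.0297,7,6.9,23.6,0.6,0.0036,-0.0041,0.0297,7,6.9,23.6,0.6,0.0036,-0.0041,0.0297,7,6.9,23.6,0.6,0.0036,-0.0041,0.0297,7,6.9,23.6,0.6,0.0036,-0.0041,0.0297,7,6.9,23.6,0.6])

```text
t: 24.0
eef_pos: [0.4545, 0.0608, 0.1945]
tool_rot: [0.002, 0.721, 0.693, -0.001]
contact_force: [0.5, -0.5, -0.0]
gripper_width: 0.6
grasp_force: 0.0
```

```bash
python3 - <<'E'
from h import *
st()
for u in(.06,.02,-.014): print(delta(bar(1.571)+[0,0,u],RB))
E
```

```text
t 24.0 q [ 0.4   0.24 -0.76  2.05  0.22  0.92 -0.51] p [0.4545 0.0608 0.1945] f [ 0.5 -0.5 -0. ] w 0.6 0.0
(array([0.0013, 0.0005, 0.0896]), array([0.09, 0.2 , 0.43]))
(array([0.0014, 0.0004, 0.1296]), array([0.09, 0.2 , 0.43]))
(array([0.0016, 0.0004, 0.1636]), array([0.09, 0.2 , 0.43]))
```

Request:
arm_command(commands=[0.0013,0.0005,0.045,0,0,0.4,0.6,0.0013,0.0005,0.09,0,0,0.4,0.6,0.0014,0.0005,0.13,0,0,0.4,0.6,0.0016,0.0005,0.159,0,0,0.4,0.6,0.0016,0.0005,0.159,0,0,0.4,0.6,0.0016,0.0005,0.159,0,0,0.4,0,0.0016,0.0005,0.159,0,0,0.4,0,0.0016,0.0005,0.159,0,0,0.4,0], force=40)

```text
t: 24.8
eef_pos: [0.4566, 0.0619, 0.0376]
tool_rot: [0.003, 0.724, 0.689, 0.001]
contact_force: [1.8, -1.1, 3.5]
gripper_width: 0.092
grasp_force: 35.9
```

Request:
arm_command(commands=[0,0,0,0,0,0,0,0,0,0,0,0,0,0])

```text
t: 25.0
eef_pos: [0.4565, 0.0619, 0.0375]
tool_rot: [0.003, 0.725, 0.689, 0.001]
contact_force: [0.9, 0.4, 7.7]
gripper_width: 0.095
grasp_force: 39.5
```

```bash
python3 - <<'E'
from h import *
st()
p0=bar(1.571)
for a in np.linspace(1.571,0,17)[1:]:
    d=bar(a)-p0; print(round(a,3),"y",round(d@cx,4),"z",round(-d[2],4))
E
```

```text
t 25.0 q [ 0.23  0.5  -0.6   2.17  0.51  0.6  -0.8 ] p [0.4565 0.0619 0.0375] f [0.9 0.4 7.7] w 0.095 39.5
1.473 y 0.0007 z -0.0152
1.375 y 0.003 z -0.0302
1.276 y 0.0067 z -0.045
1.178 y 0.0118 z -0.0593
1.08 y 0.0183 z -0.0731
0.982 y 0.0261 z -0.0861
0.884 y 0.0352 z -0.0983
0.786 y 0.0454 z -0.1096
0.687 y 0.0567 z -0.1198
0.589 y 0.0689 z -0.1289
0.491 y 0.0819 z -0.1367
0.393 y 0.0957 z -0.1432
0.295 y 0.11 z -0.1484
0.196 y 0.1248 z -0.1521
0.098 y 0.1398 z -0.1543
0.0 y 0.155 z -0.155
```

Request:
arm_command(commands=[0,0,0,0,0,0,0.5,0,0,0,0,0,0,0.5,0,0,0.01,0,0,0,0.5,0,0,0.01,0,0,0,0.5,0,0,0.01,0,0,0,0,0,0,0.01,0,0,0,0,0,0,0.01,0,0,0,0,0,0,0.01,0,0,0,0])

```text
t: 25.8
eef_pos: [0.4565, 0.0615, 0.0261]
tool_rot: [0.002, 0.725, 0.689, 0.001]
contact_force: [5.1, -0.9, -5.0]
gripper_width: 0.098
grasp_force: 38.9
```

Request:
arm_command(commands=[0,0.0007,-0.0152,0,0,0,0,0,0.003,-0.0302,0,0,0,0,0,0.0067,-0.045,0,0,0,0,0,0.0118,-0.0593,0,0,0,0,0,0.0183,-0.0731,0,0,0,0,0,0.0261,-0.0861,0,0,0,0,0,0.0352,-0.0983,0,0,0,0,0,0.0454,-0.1096,0,0,0,0])

```text
t: 26.6
eef_pos: [0.4978, 0.0595, 0.1346]
tool_rot: [0.0, 0.724, 0.689, -0.003]
contact_force: [-0.3, 1.3, -8.3]
gripper_width: 0.097
grasp_force: 38.7
```

Request:
arm_command(commands=[0,0.0113,-0.0102,0,0,0,0,0,0.0235,-0.0193,0,0,0,0,0,0.0365,-0.0271,0,0,0,0,0,0.0503,-0.0336,0,0,0,0,0,0.0646,-0.0388,0,0,0,0,0,0.0794,-0.0425,0,0,0,0,0,0.0944,-0.0447,0,0,0,0,0,0.1096,-0.0454,0,0,0,0])

```text
t: 27.4
eef_pos: [0.6088, 0.0544, 0.1826]
tool_rot: [0.002, 0.724, 0.689, -0.002]
contact_force: [-5.3, -1.4, 11.5]
gripper_width: 0.092
grasp_force: 42.4
```

```bash
python3 - <<'E'
from h import *
st();print(bar(0))
E
```

```text
t 27.4 q [ 0.3   0.51 -0.67  1.73  0.37  1.04 -0.55] p [0.6088 0.0544 0.1826] f [-5.3 -1.4 11.5] w 0.092 42.4
[0.61   0.0545 0.2   ]
```

Request:
arm_command(commands=[0,0.003,0,0,0,0,0,0,0.005,0,0,0,0,0,0,0.005,0,0,0,0,0])

```text
t: 27.7
eef_pos: [0.6114, 0.0543, 0.1827]
tool_rot: [0.001, 0.724, 0.689, -0.004]
contact_force: [-14.6, -3.7, 20.9]
gripper_width: 0.095
grasp_force: 43.4
```

Request:
arm_command(commands=[0,0.003,0,0,0,0,0,0,0.005,0,0,0,0,0,0,0.005,0,0,0,0,0])

```text
t: 28.0
eef_pos: [0.6114, 0.0542, 0.1826]
tool_rot: [-0.002, 0.724, 0.69, -0.008]
contact_force: [-33.4, -4.2, 35.1]
gripper_width: 0.099
grasp_force: 44.9
```

Request:
arm_command(commands=[0,-0.004,-0.002,0,0,0,0,0,-0.007,-0.004,0,0,0,0,0,-0.007,-0.004,0,0,0,0.3,0,-0.007,-0.004,0,0,0,0.5,0,-0.007,-0.004,0,0,0,0.5,0,-0.007,-0.03,0,0,0,0.5,0,-0.007,-0.07,0,0,0,0.5,0,-0.007,-0.11,0,0,0,0.5])

```text
t: 28.8
eef_pos: [0.612, 0.0546, 0.2921]
tool_rot: [0.001, 0.724, 0.689, -0.001]
contact_force: [0.1, 0.3, 0.1]
gripper_width: 0.5
grasp_force: 0.0
```

Request:
arm_command(commands=[0,-0.05,0,0,0,0,0.5,0.03,-0.09,0,0,0,0,0.5,0.08,-0.12,0,0,0,0,0.5,0.12,-0.13,0,0,0,0,0.5,0.16,-0.13,0,0,0,0,0.5,0.2,-0.13,0,0,0,0,0.5,0.2,-0.13,0,0,0,0,0.5])

```text
t: 29.5
eef_pos: [0.4906, 0.2676, 0.2911]
tool_rot: [0.0, 0.722, 0.692, 0.001]
contact_force: [-0.2, 0.4, 0.7]
gripper_width: 0.501
grasp_force: 0.0
```

```bash
python3 - <<'E'
from h import *
st()
T=read_camera("top");S=read_camera("scene");T0=load("top0");S0=load("scene0")
def prof(c,y,z,xs):
    g=cv2.cvtColor(c["img"],cv2.COLOR_RGB2GRAY); o=[]
    for x in xs:
        u,v=proj(c,H*[1,1,0]+x*cx+y*cy+z*up); o.append(int(g[int(round(v)),int(round(u))]))
    return o
xs=np.arange(-.06,.03,.004)
print((xs*1000).round().astype(int).tolist())
for y in(-.04,0,.04):
    for n,c in(("T",T),("T0",T0),("S",S),("S0",S0)): print(y,n,prof(c,y,.2,xs))
# changes elsewhere against first picture (top), outside the cage
for n,c,c0 in(("T",T,T0),("S",S,S0)):
    d=cv2.medianBlur(((np.abs(c["img"].astype(int)-c0["img"]).max(2)>30)*255).astype(np.uint8),5)
    print(n,[cv2.boundingRect(k) for k in cv2.findContours(d,0,1)[0] if cv2.contourArea(k)>25])
E
```

```text
t 29.5 q [ 0.06  0.34 -0.83  1.72  0.27  1.2  -0.89] p [0.4906 0.2676 0.2911] f [-0.2  0.4  0.7] w 0.501 0.0
[-60, -56, -52, -48, -44, -40, -36, -32, -28, -24, -20, -16, -12, -8, -4, 0, 4, 8, 12, 16, 20, 24, 28]
-0.04 T [79, 83, 77, 79, 79, 77, 75, 68, 70, 78, 76, 24, 53, 44, 96, 125, 122, 121, 131, 127, 130, 125, 121]
-0.04 T0 [76, 80, 54, 91, 116, 74, 111, 84, 86, 81, 85, 86, 70, 90, 80, 67, 114, 123, 123, 122, 101, 90, 70]
-0.04 S [172, 178, 182, 181, 178, 182, 179, 180, 180, 176, 176, 177, 178, 175, 145, 161, 160, 150, 186, 187, 170, 182, 155]
-0.04 S0 [166, 170, 176, 169, 137, 161, 136, 154, 174, 170, 170, 170, 172, 164, 144, 138, 146, 148, 147, 145, 147, 145, 146]
0 T [75, 87, 78, 76, 75, 74, 71, 74, 71, 75, 64, 35, 42, 56, 70, 133, 124, 129, 125, 126, 123, 127, 123]
0 T0 [76, 77, 64, 105, 106, 70, 129, 96, 86, 82, 88, 87, 50, 48, 78, 125, 119, 119, 123, 123, 120, 121, 119]
0 S [173, 186, 184, 177, 177, 181, 179, 179, 179, 176, 177, 181, 180, 176, 156, 167, 157, 101, 185, 184, 183, 183, 126]
0 S0 [167, 179, 177, 160, 145, 165, 112, 109, 110, 170, 170, 174, 174, 169, 148, 147, 1
[... 200 characters left out ...]
9, 71, 71, 70, 69, 70, 72, 69, 72, 34]
0.04 S [179, 186, 177, 175, 179, 178, 176, 178, 176, 177, 180, 183, 177, 177, 139, 164, 170, 126, 172, 182, 185, 168, 136]
0.04 S0 [172, 180, 171, 160, 156, 166, 135, 109, 128, 170, 172, 176, 172, 169, 164, 137, 147, 150, 148, 148, 148, 148, 149]
T [(102, 379, 22, 21), (430, 249, 21, 20), (322, 245, 41, 22), (240, 240, 85, 28), (0, 217, 392, 263), (230, 208, 132, 21), (312, 181, 22, 28)]
S [(277, 294, 25, 26), (434, 274, 25, 27), (256, 235, 147, 70), (598, 222, 7, 14), (419, 210, 9, 13), (573, 202, 24, 28), (554, 198, 8, 14), (195, 194, 19, 25), (376, 76, 15, 7), (408, 71, 9, 14), (602, 0, 38, 30), (561, 0, 79, 93), (389, 0, 251, 254), (361, 0, 52, 69)]
```

```bash
python3 -c "
from station import hand_in; print(hand_in())"
```

```text
the job is handed in; nothing more can be done
None
```

The job is handed in at 29.5 s: the bearing stands on the mat, the piston stands crown up in the middle of the dish, the door was pushed up to its stop and shut, and I moved nothing else on the bench or in the cage; the judge's verdict was not shown.

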